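# Refit the burner knob and hold it pressed in

## Robot

A 6-joint arm with a two-finger parallel gripper is mounted at the origin on a cart in front of the work surface, level with it; the furniture and walls round the work are solid. World frame = base frame: x ahead of the robot, y to its left, z up, the work surface at z = 0. Lengths are in mm, angles in rad, forces in N, time in s.
With the tool pointing down it reaches from about 350 to 775 mm from the base axis. Payload 7.3 kg.
Tool frame: the origin (TCP) lies at the very end of the fingers, on their centre line; the grasp point (between the pads) lies bot.grip_point_offset behind it (bot.grip_point_offset is the distance from the TCP to the grasp point, in mm); z points along the fingers, y is the line along which they close (so a half turn about z gives the same grasp; the last joint's range is limited). The gripper opens to 92 mm and grips with 3 to 60 N. Pads are 19 mm wide; open, the fingers measure 130 mm over their backs; the gripper's body (75 mm by 190 mm) begins 47 mm behind the grasp point.
Start: joints at [-1.31, 0.342, 1.524, -0, 1.275, -0.146], TCP at [207.752, -482.166, 226.741] pointing down, gripper open.
Joint ranges: [-2.53, 2.53], [-0.77, 2.02], [0.04, 2.7], [-1, 4.14], [0.28, 2.66], [-3.11, 3.11]. Speed limits (rad/s): [2.57, 2.57, 3.14, 3.14, 3.14, 3.14].

## Interface

Orientations are given as [roll, pitch, yaw] about the fixed x, y, z axes, in that order (R = Rz(yaw) Ry(pitch) Rx(roll)).
In Python, from plant import bot gives the robot as it stands. The module is installed in compiled form; this text tells all that it offers.
- The arm moves only by the tool carry_out, never from a script. Its argument "plan" is a list of rows, each an object of numbers: "tx", "ty", "tz": the shift along the world's x, y, z in mm; "rx", "ry", "rz": the turn, a rotation vector about the world's x, y, z in rad. A call has 1 to 12 rows; each row shifts and turns the commanded pose from where the row before left it; what a row does not reach is not made up. A row lasts 1/10 s, in which the tool goes at most 50 mm and 8.59 degrees, less where a joint would pass 70% of its speed; a pose out of reach is approached as far as the arm can. A call with a gripper value outside its range is refused whole. "gripper" is the closure, from 0 (fully open) to 1 (shut), set as the call begins (left out, the last holds). The fingers move at their own pace and stop on an object; the grip force is fixed at half the most. Time passes only in rows, so rows that do not move let the fingers close. It gives the time, the measured TCP pose, the force, the opening and the grip force at its end, in the units of the state.
- bot.get_obs(): the state, without advancing time (a new reading comes with each control period).
- bot.capture(name): name is "scene" or "top"; returns the picture (420x560x3 uint8, red, green, blue); there is no depth.
- bot.camera_model(name): a dict with "camera_matrix" (3x3 intrinsics, pixels), "dist" ([k1, k2, p1, p2, k3] as OpenCV has them; the pictures are not rectified), "R" (3x3) and "t" (3): a world point X has camera coordinates R X + t. Camera axes: x right, y down, z forward; pixel columns grow to the right and rows downward; lengths in mm; the calibration is good to about 2 mm. A picture is of the moment at which its call begins. camera_model takes no time and is no camera call.
- bot.close_job(): hands the job in; it is judged then, once.
The state is a dict: "time": time; "joint_positions": joint angles; "dq": joint speeds; "tau": joint torques, N m; "tool_pos": TCP position; "tcp_rot": TCP orientation; "contact_force": force on the tool from outside, world axes, zero at the start; "moment": the same for the moment, N m; "grip_width": finger opening in mm; "finger_force": force on a finger pad.
Only numpy, scipy, OpenCV 4.12 (cv2) and the standard library are available. Lean on these libraries where they do the work, as an engineer would, in place of code of your own. Each camera call takes 0.05 s, during which the arm holds its last target. There are 200 camera calls.

## Task

The control knob has come off the portable gas burner and a salt shaker is in the way on its control panel. Lift the shaker off and stand it upright on the worktop, clear of the burner and let go of; then pick up the loose knob, turn it so that its D-shaped hole matches the flat on the shaft, push it fully home on the shaft and press the sprung shaft well down. Finish while still holding the knob in your fingers and keeping it pressed, as if lighting the burner; leave the garlic, the lemon and the spice jar where they are.

Things in the scene. Friction and masses are not known exactly. Their poses are not given: they have to be found in the camera images.
- cooker: portable single gas burner, fixed: a box 240 (x) x 190 (y) x 50 mm high, black flat top, steel sides. Origin at the centre of its underside; +x from control side to burner side, z up. The brass control shaft stands on the flat top at x = -85, y = 0 mm; the burner with pan support (70 mm radius, 25 mm above the flat top) is centred at x = +32 mm.
- shaft_tip (a point): centre of the top end of the upright brass control shaft; axes as the cooker's. Diameter 12 mm, D-shaped: one flat, 3 mm from the axis, on its -x side (away from the burner). It stands 26 mm out of the flat top (tip 76 mm over the worktop); its top 3 mm taper. The point sinks with the shaft when pressed. The shaft does not turn.
- shaft (a joint): how far the shaft is pressed in: 0 = out, 0.008 m = at its stop. A spring pushes it back out: about 3 N to start moving, 6.2 N at 4 mm, 9.4 N at the stop. Well down means past 4 mm.
- knob: loose black plastic knob, 60 g, 40 mm high, standing on the worktop, hole downwards. Origin at the centre of its underside, on the hole's axis; z up. Round flange of 46 mm diameter, 8 mm high; above it, at 8 to 40 mm height, an upright grip bar 22 mm wide (y; flat parallel sides) from x = +20 (blunt end) to x = -28 mm (pointed end, white line on top).
- knob_hole (a point): the knob's origin again: mouth of its D-shaped blind hole, 16 mm deep, 14 mm diameter, flat 4 mm from the axis on the -x side (under the pointed end), small lead-in. It fits when the knob's x axis points as shaft_tip's (about 0.2 rad either way). Fully home this point lies 16 mm below shaft_tip: 10 mm above the flat top with the shaft out, 2 mm at its stop.
- shaker: salt shaker, upright, round, 44 mm diameter, 90 mm high (above 74 mm height narrowing to 34 mm), 0.1 kg; origin at the centre of its underside, z up. It starts on the cooker's flat top, its axis 31 to 41 mm to the side of the shaft, so that the knob cannot go on.
- garlic: bystander: garlic bulb, 48 x 50 x 51 mm, on the worktop; origin at the centre of its underside
- lemon: bystander: lemon, 72 x 55 x 56 mm, on the worktop; origin at the centre of its underside
- spice_jar: bystander: round spice jar with a cap, 45 mm diameter, 106 mm high, on the worktop; origin at the centre of its underside
Not all that is in view belongs to the job. Leave any black or green look-alike of the shaker alone.

How it is judged (in metres and radians):
On the way, in this order (a step that is already met when the one before it is completed fails the run):
1. the shaker stands upright and still on the worktop, let go of and clear of the burner (height (world z) of shaker between -0.01 and 0.012 m and angle between shaker's own z axis and vertical below 0.12 rad and linear speed of shaker below 0.03 m/s and contact force between shaker and the fingers below 0.1 N and contact force between shaker and cooker below 0.1 N), for 0.2 s.
2. the knob is on the shaft, turned to match, upright and pushed home (z of knob in the frame of shaft_tip below -0.0125 m and horizontal distance between knob and shaft_tip below 0.003 m and angle between knob's own z axis and vertical below 0.12 rad and angle between the x axis of knob and the x axis of shaft_tip, either way round below 0.3 rad), for 0.2 s.
At the end, for the whole second after the job is handed in: Knob home on the shaft (origin over 12.5 mm below its tip, within 3 mm of its axis, 0.3 rad of matching, 0.12 rad of upright), held by the fingers (over 2 N), shaft kept pressed in over 4 mm; shaker at rest upright (0.12 rad) on the worktop, touched by neither fingers nor burner (all of step 1 and all of step 2 and value of joint shaft above 0.004 m and contact force between the fingers and knob above 2 N); the arm keeps its last pose, push and grip.
It fails at once if the salt shaker is tipped over (angle between shaker's own z axis and vertical above 0.7 rad).
It fails at once if the garlic, lemon or spice jar is moved by more than 40 mm (distance of any of garlic, lemon, spice_jar from where it was at the start of the episode above 0.04 m).
It also fails if it takes over 61 s, if anything falls off the work surface, if the arm or the gripper's body presses on something with over 40 N, if the wrist force passes 120 N, or if a joint passes its speed limit or range.

## Working session

There is one attempt and no reset: what is moved stays moved. The work goes in short steps, Python scripts to look and compute and a tool call to move; the robot and the scene stay as the last step left them, time stands still between calls to the robot, and variables do not carry over. Pictures are saved under pics/ and viewed, at most 10 in all, crops included, and the job is handed in when it is done.

Besides the shell and the picture viewer there is one more tool, called after "Emit:" as name(argument=value, ...) on one line, values as JSON. carry_out: Moves the arm, as the interface text tells. Its arguments: {"type":"object","properties":{"plan":{"type":"array"},"gripper":{"type":"number"}},"required":["plan"]}

```bash
mkdir -p pics
python3 - <<'E'
from plant import bot
import cv2,numpy as np
o=bot.get_obs();print(o, bot.grip_point_offset)
for n in("scene","top"):
    cv2.imwrite(f"pics/{n}0.png",bot.capture(n)[:,:,::-1])
    m=bot.camera_model(n);print({k:np.round(v,3).tolist() for k,v in m.items()}, (-np.array(m["R"]).T@m["t"]).round(0))
E
```

```text
{'time': 0.0, 'joint_positions': array([-1.30995232e+00,  3.42706755e-01,  1.52503107e+00, -1.60445032e-05,
        1.27540259e+00, -1.45986370e-01]), 'dq': array([ 7.45782929e-04,  9.84203754e-05,  1.87229229e-03, -4.69565996e-04,
        2.88756658e-04, -1.07277056e-03]), 'tau': array([ 2.63876434e-03, -4.31236768e+01, -2.44219673e+01,  7.20252050e-02,
        5.60091133e-02, -1.40013376e-04]), 'tool_pos': array([ 207.65671758, -481.73323426,  226.04835307]), 'tcp_rot': array([-3.14005913e+00, -2.09970714e-04,  4.06834903e-01]), 'contact_force': array([-0.38865917,  0.84793802,  0.32247981]), 'moment': array([-0.02747345,  0.01119803, -0.03388426]), 'finger_force': 0.0, 'grip_width': 92.51663824484652} 18.8
{'camera_matrix': [[407.03, 0.0, 276.84], [0.0, 407.03, 212.971], [0.0, 0.0, 1.0]], 'dist': [-0.099, 0.0, 0.0, 0.0, 0.0], 'R': [[0.884, -0.468, -0.004], [-0.195, -0.359, -0.913], [0.426, 0.808, -0.408]], 't': [-320.693, 151.165, 1063.275]} [-140. -954.  571.]
{'camera_matrix': [[406.273, 0.0, 277.313], [0.0, 406.273, 211.812], [0.0, 0.0, 1.0]], 'dist': [0.038, 0.0, 0.0, 0.0, 0.0], 'R': [[-0.021, -1.0, 0.017], [-0.98, 0.017, -0.196], [0.195, -0.021, -0.98]], 't': [49.49, 410.55, 958.753]} [ 216.   63. 1020.]
```

View pics/scene0.png

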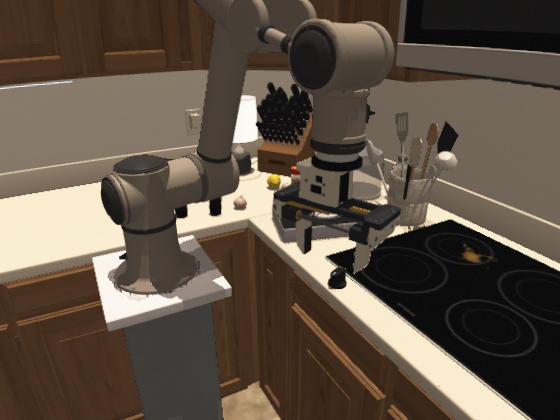

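View pics/top0.png

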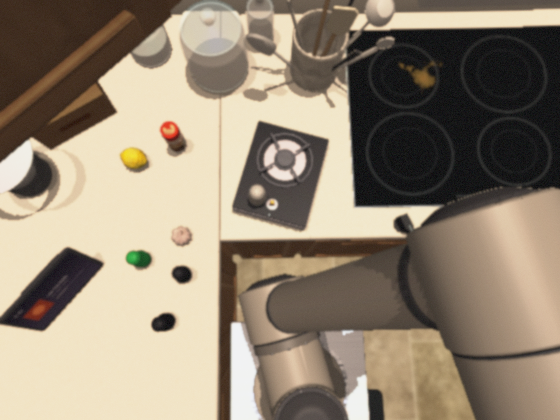

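The top view shows the burner at (282,175), with the steel shaker at (257,193) and the shaft at (272,204). The knob is at (404,224), or (338,278) in scene.

Shaker candidates in the top view:
- steel at (257,193), on the burner: chosen by the description
- black at (181,273)
- black at (163,322)
- green at (138,258)
- red-capped spice jar at (170,130)

Next is a close crop of each.

Run:
```python
import cv2,numpy as np
t=cv2.imread("pics/top0.png");s=cv2.imread("pics/scene0.png")
a=cv2.resize(t[115:235,228:338],None,fx=5,fy=5,interpolation=cv2.INTER_CUBIC)   # 550x600
b=cv2.resize(t[205:245,380:430],None,fx=5,fy=5,interpolation=cv2.INTER_CUBIC)   # 250x200
c=cv2.resize(s[255:295,315:365],None,fx=5,fy=5,interpolation=cv2.INTER_CUBIC)
im=np.zeros((600,800,3),np.uint8);im[:,:550]=a;im[:200,550:]=b;im[200:400,550:]=c
im=cv2.convertScaleAbs(im,alpha=1.4,beta=10)
cv2.imwrite("pics/crop1.png",im)
```

```text
(no output)
```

View pics/crop1.png

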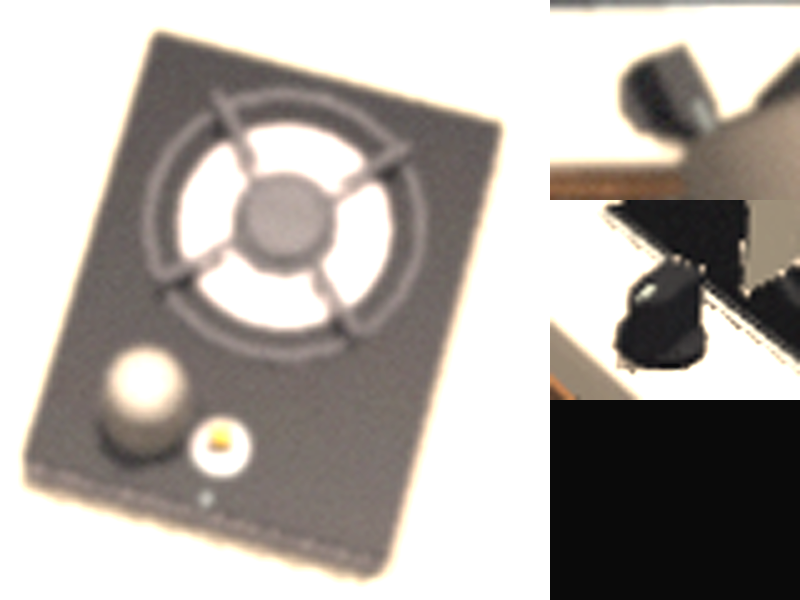

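The crop confirms the choice. The steel shaker's top is at crop (147,383), with the brass shaft tip at (219,437). The cooker corners are at (158,33), (502,122) and (27,465). The knob is partly hidden by the arm, so I'll measure it after moving away.

```bash
cat > h.py <<'E'
import cv2,numpy as np
from plant import bot
from scipy.optimize import least_squares
def cam(n):
    m=bot.camera_model(n);return [np.array(m[k],float) for k in("camera_matrix","dist","R","t")]
def proj(n,P):
    K,d,R,t=cam(n);return cv2.projectPoints(np.array(P,float).reshape(-1,1,3),cv2.Rodrigues(R)[0],t,K,d)[0][:,0]
def ray(n,uv,z):
    K,d,R,t=cam(n);u=cv2.undistortPoints(np.array([[uv]],float),K,d)[0,0]
    c=-R.T@t;v=R.T@np.r_[u,1];return c+v*(z-c[2])/v[2]
def fit(obs,p0):
    # obs: list (cam, local xyz, uv); p=(x,y,yaw), z=0 base
    def f(p):
        c,s=np.cos(p[2]),np.sin(p[2]);r=[]
        for n,l,uv in obs:
            r+=list(proj(n,[p[0]+c*l[0]-s*l[1],p[1]+s*l[0]+c*l[1],l[2]])[0]-uv)
        return r
    q=least_squares(f,p0,x_scale=[10,10,.1]);return q.x,np.array(f(q.x)).reshape(-1,2).round(1)
E
python3 - <<'E'
from h import *
C=lambda x,y:np.array([228+x/5-.4,115+y/5-.4])
obs=[("top",(120,95,50),C(155,30)),("top",(120,-95,50),C(505,121)),("top",(-120,95,50),C(24,463)),("top",(-85,0,76),C(219,437))]
p,r=fit(obs,[500,0,0]);print("cooker",p,r.tolist())
c,s=np.cos(p[2]),np.sin(p[2]);print("shaft",p[0]-85*c,p[1]-85*s,"raytip",ray("top",C(219,437),76))
print("BR proj",proj("top",[p[0]-120*c+95*s*1-0,p[1]-120*s-95*c,50]))
print("shaker top",ray("top",C(147,383),140),"base-ish",ray("top",C(142,425),70))
print("knob scene",ray("scene",(336.5,283),4), "top",ray("top",(404,222),30))
for nm,uv,z in(("garlic",(180,236),25),("lemon",(133,158),28),("jar",(170,131),100),("green",(138,258),30),("blk1",(181,273),40),("blk2",(160,323),40)):print(nm,ray("top",uv,z).round())
E
```

```text
cooker [ 5.08321054e+02  2.95361029e+01 -2.89487583e-01] [[-0.8, -1.4], [1.6, -0.4], [-1.7, 1.0], [0.9, 0.6]]
shaft 426.85788090497095 53.80030205070811 raytip [428.33621399  55.89420485  76.        ]
BR proj [[306.24503342 228.87991075]]
shaker top [439.14770857  87.97811148 140.        ] base-ish [436.20517877  92.62738083  70.        ]
knob scene [ 382.37629346 -278.00994742    4.        ] top [ 382.22116609 -271.85146076   30.        ]
garlic [358. 281.  25.]
lemon [559. 403.  28.]
jar [600. 294. 100.]
green [306. 379.  30.]
blk1 [268. 273.  40.]
blk2 [155. 318.  40.]
```

Emit:
carry_out(plan=[{"tx":17,"ty":43},{"tx":17,"ty":43},{"tx":17,"ty":43},{"tx":17,"ty":43},{"tx":17,"ty":43},{"tx":17,"ty":43},{"tx":17,"ty":43},{"tx":17,"ty":43},{"tx":17,"ty":43},{"tx":17,"ty":43},{"tx":17,"ty":43},{"tx":17,"ty":43}], gripper=0)

```text
invalid input at $.plan[0]: expected keys tx, ty, tz, rx, ry, rz
```

Emit:
carry_out(plan=[{"tx":14,"ty":30},{"tx":12,"ty":25},{"tz":-20},{"tz":-20},{"tz":-20},{},{},{}])

```text
invalid input at $.plan[0]: expected keys tx, ty, tz, rx, ry, rz
```

Run:
```python
import cv2,numpy as np
from plant import bot
t=bot.capture("top");s=bot.capture("scene")
cv2.imwrite("pics/t1.png",t[:,:,::-1]);cv2.imwrite("pics/s1.png",s[:,:,::-1])
im=np.zeros((600,800,3),np.uint8)
r=lambda a,f:cv2.resize(a,None,fx=f,fy=f,interpolation=cv2.INTER_CUBIC)
im[:400,:400]=r(t[200:250,380:430],8);im[:400,400:]=r(s[255:305,315:365],8)
im[400:,:400]=r(t[140:240,180:380],2)
im[400:,400:]=r(s[150:250,230:430],2)
cv2.imwrite("pics/crop2.png",cv2.convertScaleAbs(im[:,:,::-1],alpha=1.8,beta=20))
```

```text
(no output)
```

View pics/crop2.png

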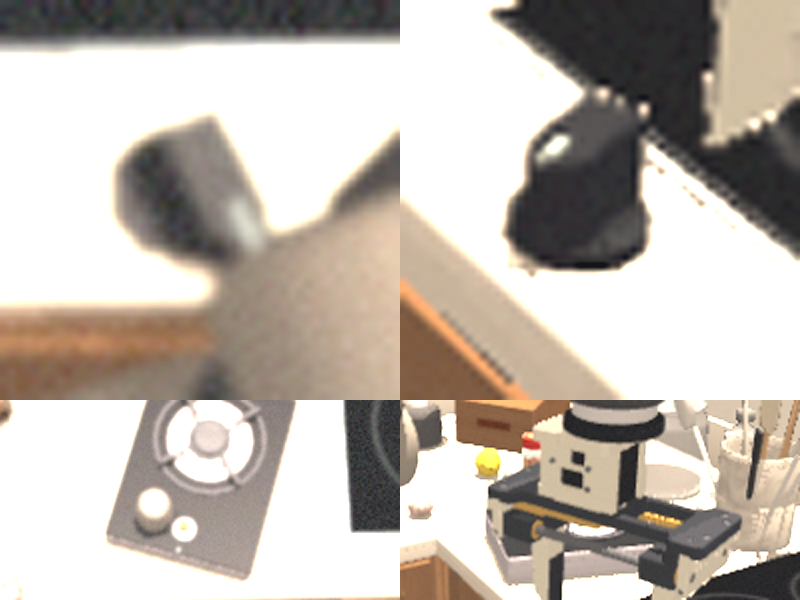

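The calls were refused because every key has to be given, so nothing moved. I'm resending with all keys.

Emit:
carry_out(plan=[{"tx":17,"ty":43,"tz":0,"rx":0,"ry":0,"rz":0},{"tx":17,"ty":43,"tz":0,"rx":0,"ry":0,"rz":0},{"tx":17,"ty":43,"tz":0,"rx":0,"ry":0,"rz":0},{"tx":17,"ty":43,"tz":0,"rx":0,"ry":0,"rz":0},{"tx":17,"ty":43,"tz":0,"rx":0,"ry":0,"rz":0},{"tx":17,"ty":43,"tz":0,"rx":0,"ry":0,"rz":0},{"tx":17,"ty":43,"tz":0,"rx":0,"ry":0,"rz":0},{"tx":17,"ty":43,"tz":0,"rx":0,"ry":0,"rz":0},{"tx":17,"ty":43,"tz":0,"rx":0,"ry":0,"rz":0},{"tx":17,"ty":43,"tz":0,"rx":0,"ry":0,"rz":0},{"tx":17,"ty":43,"tz":0,"rx":0,"ry":0,"rz":0},{"tx":17,"ty":43,"tz":0,"rx":0,"ry":0,"rz":0}], gripper=0)

```text
time: 1.4
tool_pos: [412.0, 35.8, 226.9]
tcp_rot: [3.141, -0.0, 0.407]
contact_force: [2.2, -0.5, -1.0]
grip_width: 91.6
finger_force: 0.0
```

Emit:
carry_out(plan=[{"tx":13,"ty":27,"tz":0,"rx":0,"ry":0,"rz":0},{"tx":13,"ty":26,"tz":0,"rx":0,"ry":0,"rz":0},{"tx":0,"ty":0,"tz":-20,"rx":0,"ry":0,"rz":0},{"tx":0,"ty":0,"tz":-22,"rx":0,"ry":0,"rz":0},{"tx":0,"ty":0,"tz":0,"rx":0,"ry":0,"rz":0},{"tx":0,"ty":0,"tz":0,"rx":0,"ry":0,"rz":0}])

```text
time: 2.0
tool_pos: [437.7, 86.8, 185.0]
tcp_rot: [-3.141, 0.001, 0.407]
contact_force: [-0.4, 0.5, 0.1]
grip_width: 91.6
finger_force: 0.0
```

Run:
```python
import cv2,numpy as np
from plant import bot
t=bot.capture("top");s=bot.capture("scene")
cv2.imwrite("pics/t2.png",t[:,:,::-1]);cv2.imwrite("pics/s2.png",s[:,:,::-1])
im=np.zeros((600,800,3),np.uint8)
r=lambda a,f:cv2.resize(a,None,fx=f,fy=f,interpolation=cv2.INTER_CUBIC)
im[:400,:400]=r(t[200:240,380:420],10);im[:400,400:]=r(s[255:295,318:358],10)
im[400:,:400]=r(t[140:240,180:380],2)
im[400:,400:]=r(s[150:200,270:370],4)
cv2.imwrite("pics/crop3.png",cv2.convertScaleAbs(im[:,:,::-1],alpha=1.8,beta=20))
```

```text
(no output)
```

View pics/crop3.png

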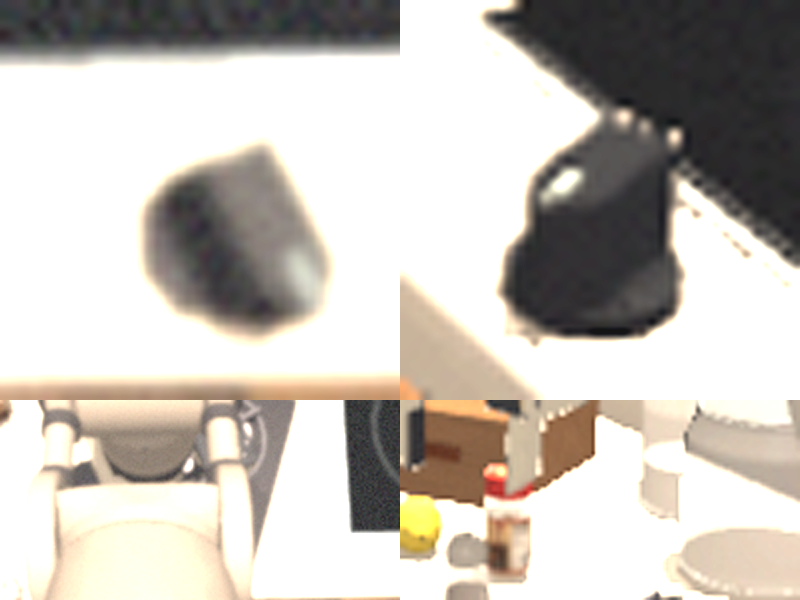

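Crop 3 shows the knob's bar in the top view running from its blunt end at about crop (230,160) to the white-line end at (305,265). That puts its x axis at a yaw of about +0.5. I'll grasp the shaker now.

Emit:
carry_out(plan=[{"tx":0,"ty":2,"tz":-20,"rx":0,"ry":0,"rz":0},{"tx":0,"ty":0,"tz":-20,"rx":0,"ry":0,"rz":0},{"tx":0,"ty":0,"tz":-20,"rx":0,"ry":0,"rz":0},{"tx":0,"ty":0,"tz":-20,"rx":0,"ry":0,"rz":0},{"tx":0,"ty":0,"tz":-12,"rx":0,"ry":0,"rz":0},{"tx":0,"ty":0,"tz":-8,"rx":0,"ry":0,"rz":0},{"tx":0,"ty":0,"tz":0,"rx":0,"ry":0,"rz":0}])

```text
time: 2.8
tool_pos: [437.8, 88.7, 84.7]
tcp_rot: [-3.142, 0.0, 0.406]
contact_force: [0.2, -0.5, -0.5]
grip_width: 92.0
finger_force: 0.0
```

Emit:
carry_out(plan=[{"tx":0,"ty":0,"tz":0,"rx":0,"ry":0,"rz":0},{"tx":0,"ty":0,"tz":0,"rx":0,"ry":0,"rz":0},{"tx":0,"ty":0,"tz":0,"rx":0,"ry":0,"rz":0},{"tx":0,"ty":0,"tz":0,"rx":0,"ry":0,"rz":0},{"tx":0,"ty":0,"tz":0,"rx":0,"ry":0,"rz":0},{"tx":0,"ty":0,"tz":0,"rx":0,"ry":0,"rz":0},{"tx":0,"ty":0,"tz":0,"rx":0,"ry":0,"rz":0},{"tx":0,"ty":0,"tz":0,"rx":0,"ry":0,"rz":0},{"tx":0,"ty":0,"tz":0,"rx":0,"ry":0,"rz":0},{"tx":0,"ty":0,"tz":0,"rx":0,"ry":0,"rz":0}], gripper=1)

```text
time: 3.8
tool_pos: [437.8, 88.8, 84.7]
tcp_rot: [3.141, 0.0, 0.407]
contact_force: [-0.5, 0.0, 1.1]
grip_width: 38.8
finger_force: 29.7
```

Emit:
carry_out(plan=[{"tx":0,"ty":0,"tz":10,"rx":0,"ry":0,"rz":0},{"tx":0,"ty":0,"tz":20,"rx":0,"ry":0,"rz":0},{"tx":0,"ty":0,"tz":0,"rx":0,"ry":0,"rz":0},{"tx":0,"ty":0,"tz":0,"rx":0,"ry":0,"rz":0}])

```text
time: 4.2
tool_pos: [437.9, 88.9, 115.0]
tcp_rot: [3.141, -0.001, 0.407]
contact_force: [-1.0, -0.3, -2.0]
grip_width: 38.6
finger_force: 29.6
```

```bash
cat > fitk.py <<'E'
from h import *
from scipy.optimize import minimize
r=lambda a,f:cv2.resize(a,None,fx=f,fy=f,interpolation=cv2.INTER_CUBIC)
a=np.linspace(0,2*np.pi,40)
fl=np.array([[23*np.cos(t),23*np.sin(t),z] for t in a for z in(0,8)])
bar=np.array([[x,y,z] for x,y in((20,11),(20,-11),(-16,-11),(-28,-3),(-28,3),(-16,11)) for z in(8,40)])
V={"top":("pics/t2.png",200,380,40,10),"scene":("pics/s2.png",255,318,40,10)}
M={};W={}
for n,(f,r0,c0,N,S) in V.items():
    g=cv2.cvtColor(cv2.imread(f),cv2.COLOR_BGR2GRAY)[r0:r0+N,c0:c0+N]
    M[n]=(r(g,S)<105).astype(np.uint8);yy,xx=np.mgrid[:400,:400];W[n]=np.ones((400,400))
    W[n][(yy<80)|(yy>360)]=0
    if n=="scene":W[n][(yy<30+.79*(xx-85))|(yy>350)|(yy>270+0.87*xx)]=0
def masks(p,n):
    c,s=np.cos(p[2]),np.sin(p[2]);R=np.array([[c,-s,0],[s,c,0],[0,0,1]]);_,r0,c0,N,S=V[n]
    m=np.zeros((400,400),np.uint8)
    for P in(fl,bar):
        u=(proj(n,P@R.T+[p[0],p[1],0])-[c0,r0]+.5)*S-.5
        cv2.fillConvexPoly(m,cv2.convexHull(np.round(u*16).astype(np.int32)),1,shift=4)
    return m
def cost(p,ns=("top","scene")):
    return sum(np.sum(W[n]*(masks(p,n)!=M[n])) for n in ns)/1000
for ns in(("top",),("scene",),("top","scene")):
  best=min((minimize(cost,[x0,-275,y],args=(ns,),method="Nelder-Mead",options=dict(initial_simplex=[[x0,-275,y],[x0+8,-275,y],[x0,-267,y],[x0,-275,y+.25]])) for x0 in(376,386) for y in(.2,.5,.8)),key=lambda q:q.fun)
  print(ns,best.x.round(2),best.fun)
im=np.hstack([np.dstack([M[n]*255,masks(best.x,n)*255,M[n]*0]) for n in V])
cv2.imwrite("pics/fit.png",im)
E
python3 fitk.py
python3 - <<'E'
import cv2,numpy as np
from plant import bot
t=bot.capture("top");s=bot.capture("scene");f=cv2.imread("pics/fit.png")
im=np.zeros((600,800,3),np.uint8);r=lambda a,f:cv2.resize(a,None,fx=f,fy=f,interpolation=cv2.INTER_CUBIC)
im[:300,:600]=cv2.resize(f,(600,300))
im[300:,:400]=r(t[140:240,200:333],3)[:300,:400,::-1] if 0 else cv2.resize(t[140:240,200:333],(400,300))[:,:,::-1]
im[300:,400:]=cv2.resize(s[130:280,230:430],(400,300))[:,:,::-1]
cv2.imwrite("pics/crop4.png",im)
E
```

```text
('top',) [ 3.8067e+02 -2.7727e+02 -1.4000e-01] 7.657Traceback (most recent call last):
  File "fitk.py", line 24, in <module>
    best=min((minimize(cost,[x0,-275,y],args=(ns,),method="Nelder-Mead",options=dict(initial_simplex=[[x0,-275,y],[x0+8,-275,y],[x0,-267,y],[x0,-275,y+.25]])) for x0 in(376,386) for y in(.2,.5,.8)),key=lambda q:q.fun)
  File "fitk.py", line 24, in <genexpr>
    best=min((minimize(cost,[x0,-275,y],args=(ns,),method="Nelder-Mead",options=dict(initial_simplex=[[x0,-275,y],[x0+8,-275,y],[x0,-267,y],[x0,-275,y+.25]])) for x0 in(376,386) for y in(.2,.5,.8)),key=lambda q:q.fun)
              ~~~~~~~~^^^^^^^^^^^^^^^^^^^^^^^^^^^^^^^^^^^^^^^^^^^^^^^^^^^^^^^^^^^^^^^^^^^^^^^^^^^^^^^^^^^^^^^^^^^^^^^^^^^^^^^^^^^^^^^^^^^^^^^^^^^^^^^^^^^^^^^^
    res = _minimize_neldermead(fun, x0, args, callback, bounds=bounds,
                               **options)
    fsim[j] = func(sim[j])
              ~~~~^^^^^^^^
    fx = function(np.copy(x), *(wrapper_args + args))
  File "fitk.py", line 22, in cost
    return sum(np.sum(W[n]*(masks(p,n)!=M[n])) for n in ns)/1000
           ~~~^^^^
[... 254 characters left out ...]
])-[c0,r0]+.5)*S-.5
       ~~~~^^^^^^^^^^^^^^^^^^^^^^^
  File "h.py", line 7, in proj
    K,d,R,t=cam(n);return cv2.projectPoints(np.array(P,float).reshape(-1,1,3),cv2.Rodrigues(R)[0],t,K,d)[0][:,0]
            ~~~^^^
  File "h.py", line 5, in cam
    m=bot.camera_model(n);return [np.array(m[k],float) for k in("camera_matrix","dist","R","t")]
ValueError: time passes only in moves, steps and waits
[ WARN:0@2.776] global loadsave.cpp:275 findDecoder imread_('pics/fit.png'): can't open/read file: check file path/integrity
Traceback (most recent call last):
cv2.error: OpenCV(4.12.0) /io/opencv/modules/imgproc/src/resize.cpp:4208: error: (-215:Assertion failed) !ssize.empty() in function 'resize'
```

```bash
sed -i 's/^def cam/from functools import lru_cache\n@lru_cache\ndef cam/' h.py
sed -i 's/<105/<TH[n]/; s/^M={};W={}/M={};W={};TH={}\nTH={"top":115,"scene":100}/; s/+.5)\*S-.5/+.5)*S-.5/' fitk.py
python3 fitk.py
python3 - <<'E'
import cv2,numpy as np
from plant import bot
t=bot.capture("top");s=bot.capture("scene");f=cv2.imread("pics/fit.png")
im=np.zeros((600,800,3),np.uint8)
im[:300,:600]=cv2.resize(f,(600,300))
im[300:,:400]=cv2.resize(t[140:240,200:333],(400,300))[:,:,::-1]
im[300:,400:]=cv2.resize(s[130:280,230:430],(400,300))[:,:,::-1]
cv2.imwrite("pics/crop4.png",im)
g=cv2.imread("pics/t2.png",0)[210:235:2,390:416:2];print(g)
E
```

```text
('top',) [ 3.8130e+02 -2.7725e+02 -2.0000e-02] 6.19
('scene',) [ 385.07 -275.43    0.46] 3.019
('top', 'scene') [ 3.8400e+02 -2.7531e+02  3.6000e-01] 10.708
[[230 231 231 230 231 230 231 230 231 230 230 230 231]
 [231 230 232 231 230 231 229 223 213 227 230 231 230]
 [231 230 230 230 225 211 186 144 117 201 230 231 231]
 [230 231 228 203 148  99  84  72  68 139 219 230 231]
 [230 228 198 101  38  41  61  65  61  86 182 227 230]
 [231 220 123  40  21  32  55  62  67  68 127 216 230]
 [231 217  95  39  25  16  37  61  60  66  84 179 228]
 [232 218  98  52  28  27  29  54  62  69  79 125 216]
 [230 219 111  60  42  22  20  40  59  81 103 100 203]
 [231 225 164  78  54  34  24  30  51  67 106 119 210]
 [231 230 222 147  73  51  26  29  20  47  82 133 216]
 [231 231 230 213 178 137  84  64  55  97 141 200 227]
 [228 230 229 229 226 212 175 147 153 200 216 225 228]]
```

View pics/crop4.png

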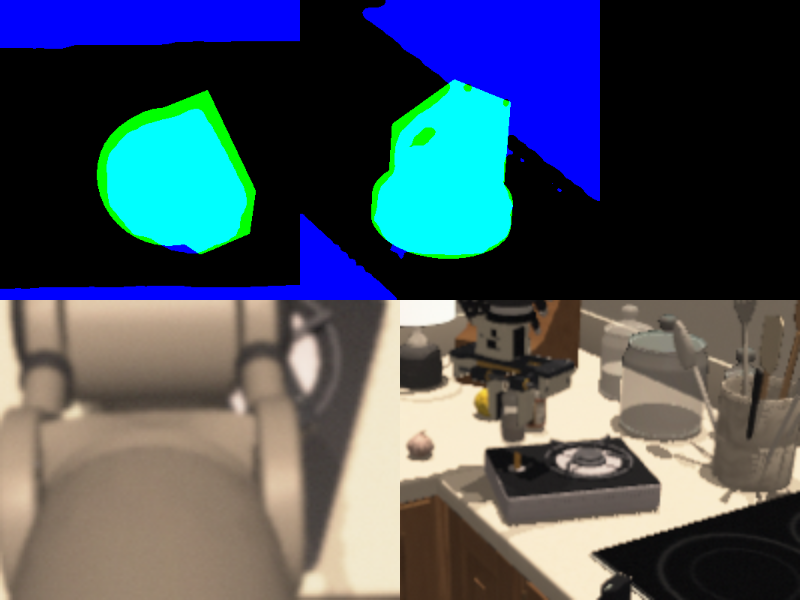

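The shaker is held upright in the air, with its bottom at crop (515,440). I'll refit the knob with the proper half-level thresholds and carry the shaker to (480,225).

```bash
sed -i 's/"top":115,"scene":100/"top":150,"scene":130/' fitk.py; python3 fitk.py
```

```text
('top',) [ 3.8143e+02 -2.7554e+02  2.6000e-01] 3.025
('scene',) [ 384.33 -276.29    0.41] 2.738
('top', 'scene') [ 3.8315e+02 -2.7637e+02  3.2000e-01] 7.395
```

Emit:
carry_out(plan=[{"tx":0,"ty":0,"tz":10,"rx":0,"ry":0,"rz":0},{"tx":6,"ty":20,"tz":5,"rx":0,"ry":0,"rz":0},{"tx":9,"ty":29,"tz":0,"rx":0,"ry":0,"rz":0},{"tx":9,"ty":29,"tz":0,"rx":0,"ry":0,"rz":0},{"tx":9,"ty":29,"tz":0,"rx":0,"ry":0,"rz":0},{"tx":9,"ty":29,"tz":0,"rx":0,"ry":0,"rz":0},{"tx":0,"ty":0,"tz":-20,"rx":0,"ry":0,"rz":0},{"tx":0,"ty":0,"tz":-25,"rx":0,"ry":0,"rz":0},{"tx":0,"ty":0,"tz":-25,"rx":0,"ry":0,"rz":0},{"tx":0,"ty":0,"tz":-15,"rx":0,"ry":0,"rz":0},{"tx":0,"ty":0,"tz":0,"rx":0,"ry":0,"rz":0}])

```text
time: 5.5
tool_pos: [478.4, 224.4, 43.0]
tcp_rot: [-3.141, 0.005, 0.407]
contact_force: [0.1, 0.9, -0.6]
grip_width: 38.7
finger_force: 29.6
```

Emit:
carry_out(plan=[{"tx":0,"ty":0,"tz":-3,"rx":0,"ry":0,"rz":0},{"tx":0,"ty":0,"tz":-3,"rx":0,"ry":0,"rz":0},{"tx":0,"ty":0,"tz":-1.5,"rx":0,"ry":0,"rz":0},{"tx":0,"ty":0,"tz":0,"rx":0,"ry":0,"rz":0},{"tx":0,"ty":0,"tz":0,"rx":0,"ry":0,"rz":0}])

```text
time: 6.0
tool_pos: [480.0, 224.9, 37.6]
tcp_rot: [3.141, -0.001, 0.407]
contact_force: [0.2, 0.1, -1.3]
grip_width: 38.7
finger_force: 29.6
```

Emit:
carry_out(plan=[{"tx":0,"ty":0,"tz":-1.5,"rx":0,"ry":0,"rz":0},{"tx":0,"ty":0,"tz":-1.5,"rx":0,"ry":0,"rz":0},{"tx":0,"ty":0,"tz":0,"rx":0,"ry":0,"rz":0},{"tx":0,"ty":0,"tz":0,"rx":0,"ry":0,"rz":0}])

```text
time: 6.4
tool_pos: [480.1, 224.9, 34.7]
tcp_rot: [3.141, -0.001, 0.407]
contact_force: [-1.3, -0.7, 4.4]
grip_width: 38.8
finger_force: 30.0
```

Contact with the worktop is at about +5 N, as expected at this height. I'll release and rise.

Emit:
carry_out(plan=[{"tx":0,"ty":0,"tz":0,"rx":0,"ry":0,"rz":0},{"tx":0,"ty":0,"tz":0,"rx":0,"ry":0,"rz":0},{"tx":0,"ty":0,"tz":0,"rx":0,"ry":0,"rz":0},{"tx":0,"ty":0,"tz":0,"rx":0,"ry":0,"rz":0},{"tx":0,"ty":0,"tz":0,"rx":0,"ry":0,"rz":0},{"tx":0,"ty":0,"tz":0,"rx":0,"ry":0,"rz":0},{"tx":0,"ty":0,"tz":0,"rx":0,"ry":0,"rz":0},{"tx":0,"ty":0,"tz":20,"rx":0,"ry":0,"rz":0},{"tx":0,"ty":0,"tz":35,"rx":0,"ry":0,"rz":0},{"tx":0,"ty":0,"tz":40,"rx":0,"ry":0,"rz":0},{"tx":0,"ty":0,"tz":45,"rx":0,"ry":0,"rz":0},{"tx":0,"ty":0,"tz":25,"rx":0,"ry":0,"rz":0}], gripper=0)

```text
time: 7.6
tool_pos: [480.8, 225.2, 202.9]
tcp_rot: [3.141, -0.005, 0.407]
contact_force: [1.3, -0.6, -0.8]
grip_width: 92.0
finger_force: 0.0
```

Emit:
carry_out(plan=[{"tx":-8,"ty":-42,"tz":0,"rx":0,"ry":0,"rz":0.03},{"tx":-8,"ty":-42,"tz":0,"rx":0,"ry":0,"rz":0},{"tx":-8,"ty":-42,"tz":0,"rx":0,"ry":0,"rz":0},{"tx":-8,"ty":-42,"tz":0,"rx":0,"ry":0,"rz":0},{"tx":-8,"ty":-42,"tz":0,"rx":0,"ry":0,"rz":0},{"tx":-8,"ty":-42,"tz":0,"rx":0,"ry":0,"rz":0},{"tx":-8,"ty":-42,"tz":0,"rx":0,"ry":0,"rz":0},{"tx":-8,"ty":-42,"tz":0,"rx":0,"ry":0,"rz":0},{"tx":-8,"ty":-42,"tz":0,"rx":0,"ry":0,"rz":0},{"tx":-8,"ty":-42,"tz":0,"rx":0,"ry":0,"rz":0},{"tx":-8,"ty":-42,"tz":0,"rx":0,"ry":0,"rz":0},{"tx":-9,"ty":-39,"tz":0,"rx":0,"ry":0,"rz":0}])

```text
time: 8.8
tool_pos: [382.1, -278.1, 199.4]
tcp_rot: [3.141, -0.0, 0.436]
contact_force: [1.2, 0.8, 0.1]
grip_width: 91.8
finger_force: 0.0
```

Emit:
carry_out(plan=[{"tx":0,"ty":0,"tz":-40,"rx":0,"ry":0,"rz":0},{"tx":0,"ty":0,"tz":-40,"rx":0,"ry":0,"rz":0},{"tx":0,"ty":0,"tz":-40,"rx":0,"ry":0,"rz":0},{"tx":0,"ty":0,"tz":-20,"rx":0,"ry":0,"rz":0},{"tx":0,"ty":0,"tz":0,"rx":0,"ry":0,"rz":0},{"tx":0,"ty":0,"tz":0,"rx":0,"ry":0,"rz":0}])

```text
time: 9.4
tool_pos: [383.0, -276.4, 59.7]
tcp_rot: [3.141, -0.0, 0.437]
contact_force: [0.3, -0.2, 0.6]
grip_width: 91.5
finger_force: 0.0
```

Run:
```python
import cv2,numpy as np
from plant import bot
t=bot.capture("top");s=bot.capture("scene")
cv2.imwrite("pics/t5.png",t[:,:,::-1]);cv2.imwrite("pics/s5.png",s[:,:,::-1])
im=np.zeros((600,800,3),np.uint8);r=lambda a,f:cv2.resize(a,None,fx=f,fy=f,interpolation=cv2.INTER_CUBIC)
im[:400,:400]=r(t[115:215,170:270],4);im[:400,400:]=r(s[225:305,298:378],5)
im[400:,:400]=r(t[180:280,300:500],2);im[400:,400:]=r(s[150:250,230:430],2)
cv2.imwrite("pics/crop5.png",cv2.convertScaleAbs(im[:,:,::-1],alpha=1.4,beta=20))
```

```text
(no output)
```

View pics/crop5.png

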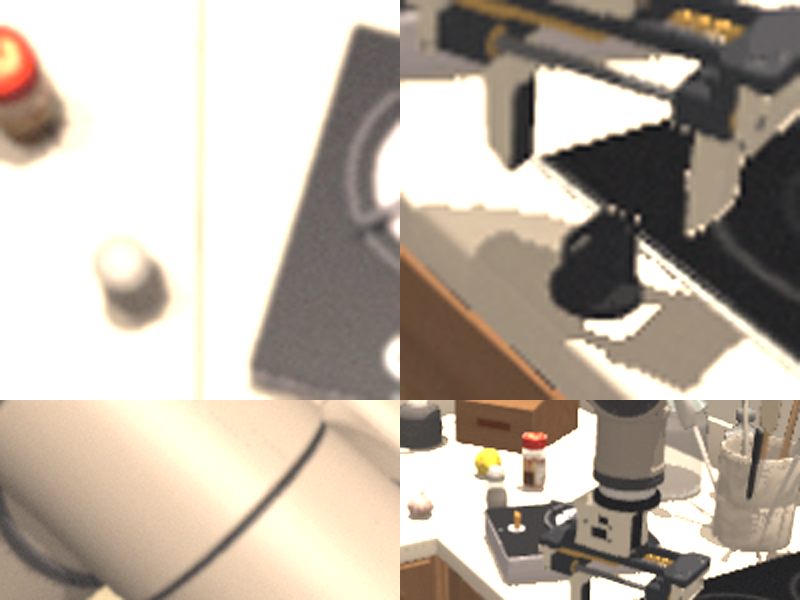

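The shaker is standing upright at crop (132,285), clear of the burner. The knob, at (597,265), lies between the open fingers, so I'll descend and grip.

Emit:
carry_out(plan=[{"tx":0,"ty":0,"tz":-20,"rx":0,"ry":0,"rz":0},{"tx":0,"ty":0,"tz":-18,"rx":0,"ry":0,"rz":0},{"tx":0,"ty":0,"tz":-10,"rx":0,"ry":0,"rz":0},{"tx":0,"ty":0,"tz":0,"rx":0,"ry":0,"rz":0},{"tx":0,"ty":0,"tz":0,"rx":0,"ry":0,"rz":0}])

```text
time: 10.0
tool_pos: [383.2, -276.6, 12.1]
tcp_rot: [3.14, -0.0, 0.437]
contact_force: [0.8, -0.4, -0.1]
grip_width: 91.5
finger_force: 0.0
```

Emit:
carry_out(plan=[{"tx":0,"ty":0,"tz":0,"rx":0,"ry":0,"rz":0},{"tx":0,"ty":0,"tz":0,"rx":0,"ry":0,"rz":0},{"tx":0,"ty":0,"tz":0,"rx":0,"ry":0,"rz":0},{"tx":0,"ty":0,"tz":0,"rx":0,"ry":0,"rz":0},{"tx":0,"ty":0,"tz":0,"rx":0,"ry":0,"rz":0},{"tx":0,"ty":0,"tz":0,"rx":0,"ry":0,"rz":0},{"tx":0,"ty":0,"tz":0,"rx":0,"ry":0,"rz":0},{"tx":0,"ty":0,"tz":0,"rx":0,"ry":0,"rz":0},{"tx":0,"ty":0,"tz":0,"rx":0,"ry":0,"rz":0},{"tx":0,"ty":0,"tz":0,"rx":0,"ry":0,"rz":0}], gripper=1)

```text
time: 11.0
tool_pos: [382.7, -276.1, 11.2]
tcp_rot: [-3.142, 0.0, 0.437]
contact_force: [-0.5, -1.4, 0.1]
grip_width: 21.8
finger_force: 30.0
```

Emit:
carry_out(plan=[{"tx":0,"ty":0,"tz":15,"rx":0,"ry":0,"rz":0},{"tx":0,"ty":0,"tz":35,"rx":0,"ry":0,"rz":0},{"tx":4,"ty":12,"tz":40,"rx":0,"ry":0,"rz":-0.05},{"tx":5,"ty":40,"tz":20,"rx":0,"ry":0,"rz":-0.09},{"tx":5,"ty":40,"tz":0,"rx":0,"ry":0,"rz":-0.09},{"tx":5,"ty":40,"tz":0,"rx":0,"ry":0,"rz":-0.09},{"tx":5,"ty":40,"tz":0,"rx":0,"ry":0,"rz":-0.09},{"tx":5,"ty":40,"tz":0,"rx":0,"ry":0,"rz":-0.09},{"tx":5,"ty":40,"tz":0,"rx":0,"ry":0,"rz":-0.09},{"tx":5,"ty":40,"tz":0,"rx":0,"ry":0,"rz":-0.09},{"tx":6,"ty":40,"tz":0,"rx":0,"ry":0,"rz":-0.047},{"tx":0,"ty":0,"tz":0,"rx":0,"ry":0,"rz":0}])

```text
time: 12.2
tool_pos: [427.8, 59.7, 121.3]
tcp_rot: [-3.141, -0.0, -0.286]
contact_force: [0.3, -0.6, -1.4]
grip_width: 21.8
finger_force: 30.0
```

Emit:
carry_out(plan=[{"tx":0,"ty":0,"tz":-14,"rx":0,"ry":0,"rz":0},{"tx":0,"ty":0,"tz":0,"rx":0,"ry":0,"rz":0},{"tx":0,"ty":0,"tz":0,"rx":0,"ry":0,"rz":0}])

```text
time: 12.5
tool_pos: [427.5, 55.3, 107.2]
tcp_rot: [3.141, 0.001, -0.291]
contact_force: [0.6, 0.1, -0.5]
grip_width: 21.9
finger_force: 30.0
```

Run:
```python
import cv2,numpy as np
from plant import bot
from h import *
t=bot.capture("top");s=bot.capture("scene")
cv2.imwrite("pics/t6.png",t[:,:,::-1]);cv2.imwrite("pics/s6.png",s[:,:,::-1])
im=np.zeros((600,800,3),np.uint8);r=lambda a,f:cv2.resize(a,None,fx=f,fy=f,interpolation=cv2.INTER_CUBIC)
im[:,:600]=r(s[175:225,260:310],12)
im[:200,600:]=r(t[160:260,220:320],2)
im[200:400,600:]=r(s[140:240,230:330],2)
cv2.imwrite("pics/crop6.png",cv2.convertScaleAbs(im[:,:,::-1],alpha=1.5,beta=20))
print(proj("scene",[[428,55.5,76],[428,55.5,50],[428,55.5,97],[427,54,76],[431,57,76]]).round(1))
```

```text
[[286.9 206. ]
 [286.9 213.7]
 [287.  199.8]
 [286.9 206.3]
 [287.5 205.7]]
```

View pics/crop6.png

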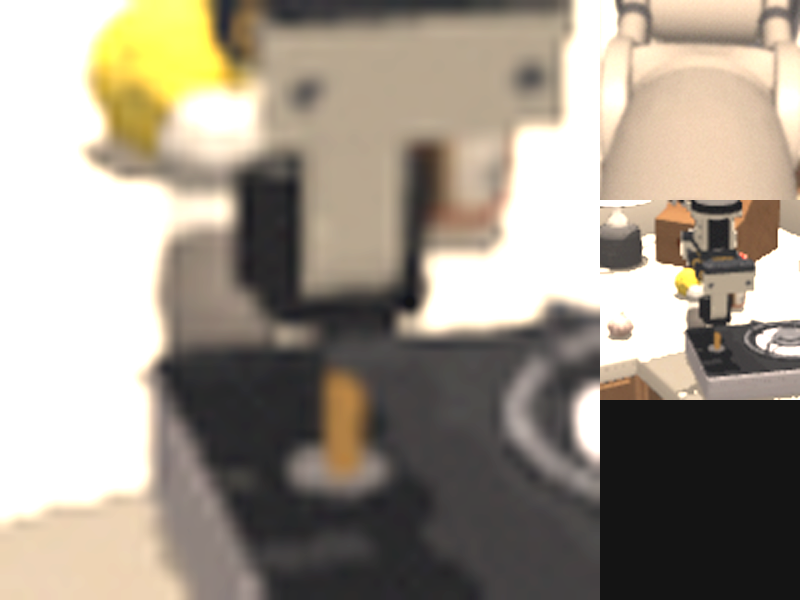

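The knob hangs just over the shaft in the scene view, with the tip at crop (344,372) and the bar spanning columns 240 to 422. I'll check the alignment numerically.

Run:
```python
from h import *
s=cv2.imread("pics/s6.png");g=s.max(2)
print("cols",list(range(274,302)))
for r in range(190,206):print(r,g[r,274:302])
print("redblue shaft")
for r in range(204,216):print(r,(s[r,282:294,2].astype(int)-s[r,282:294,0]))
e=np.array([.957,-.290]);n=np.array([.290,.957]);T=np.array([427.5,55.3])
for z in(107.2+5,107.2+20):
  P=[[*(T+a*e+b*n),z] for a,b in((-28,0),(-28,3),(-28,-3),(-16,11),(-16,-11),(20,11),(20,-11))];print(z,proj("scene",P).round(1).tolist())
th=np.linspace(0,2*np.pi,60)
for z in(96,104):
  q=proj("scene",[[*(T+23*np.array([np.cos(t),np.sin(t)])),z] for t in th]);print("flange",z,q.min(0).round(1),q.max(0).round(1))
q=proj("scene",[[428+6*np.cos(t),55.5+6*np.sin(t),74] for t in th]);print("shaft",q.min(0),q.max(0))
q=proj("scene",[[428+10,55.5,76],[428,65.5,76]]);print(q)
```

```text
cols [274, 275, 276, 277, 278, 279, 280, 281, 282, 283, 284, 285, 286, 287, 288, 289, 290, 291, 292, 293, 294, 295, 296, 297, 298, 299, 300, 301]
190 [118  98 100  97 102  64  16  16  16  16  15  81 103 108 109 109 109 110
 109  77  32  23  52  94 118 123 112 102]
191 [168 151 153 153 156  96  16  16  16  16  15  81 103 108 109 109 109 108
 109  71  26  24  53  90 115 122 116 107]
192 [187 181 184 186 188 115  16  16  15  14  17  80 104 107 109 109 110 109
 109  71  26  30  62  89 105 110 108 128]
193 [178 165 154 152 154  95  16  16  14  18  15  81 110 112 109 109 109 109
 109  71  24  42  77  94  98  99 102 130]
194 [141 117 102  99 102  63  13  15  16  14  17  80 112 112 108 109 109 109
 109  70  24  60  94 102 103 107 111 112]
195 [ 91  81  85  88  90  56  17  15  16  15  15  81 108 111 109 109 109 108
 109  71  25  71 101 107 107 109 109 170]
196 [ 78  82  84  87  89  55  16  14  16  15  14  81 108 108 105 106 105 104
 104  66  19 122 178 191 191 191 190 222]
197 [ 80  82  87  89  90  56  13  15  13  15  16  81 103 102 102 101 101 100
  93  54  15 141 219 231 231 232 232 232]
19
[... 1119 characters left out ...]
35  0  1  3]
210 [ 0 -1 -1  0 11 56 71 61 28  0  1  3]
211 [ 1  0 -2 -1 11 55 71 60 27  1  1  2]
212 [-1 -2  3  7 17 54 71 60 26  4  2  1]
213 [-1  0  8 12 18 48 71 59 24 10  5  0]
214 [ 0  1  9 12 12 33 46 36 18 10  6 -1]
215 [ 1 -1  4  8  8 15 18 12  9  6  0 -1]
112.2 [[277.9, 195.9], [277.7, 195.5], [278.1, 196.2], [281.0, 194.3], [282.5, 196.9], [292.5, 193.4], [294.1, 196.0]]
127.2 [[277.9, 191.3], [277.7, 190.9], [278.1, 191.6], [281.0, 189.7], [282.5, 192.3], [292.5, 188.9], [294.2, 191.4]]
flange 96 [279.4 197.3] [294.4 203. ]
flange 104 [279.4 194.9] [294.4 200.5]
shaft [284.99768841 205.87458342] [288.8734703  207.40177481]
[[289.75112789 205.43775905]
 [285.37179001 204.93202739]]
```

Both the bar and the shaft sit about 0.85 px right of prediction, so they are aligned along the bar to under 1 mm. I'll descend in small steps and watch the force; the tip should be met at TCP z of about 87.

Emit:
carry_out(plan=[{"tx":0.5,"ty":0.2,"tz":-8,"rx":0,"ry":0,"rz":0},{"tx":0,"ty":0,"tz":-8,"rx":0,"ry":0,"rz":0},{"tx":0,"ty":0,"tz":-3,"rx":0,"ry":0,"rz":0},{"tx":0,"ty":0,"tz":-2,"rx":0,"ry":0,"rz":0},{"tx":0,"ty":0,"tz":-1,"rx":0,"ry":0,"rz":0},{"tx":0,"ty":0,"tz":-1,"rx":0,"ry":0,"rz":0},{"tx":0,"ty":0,"tz":0,"rx":0,"ry":0,"rz":0}])

```text
time: 13.3
tool_pos: [428.3, 56.1, 84.2]
tcp_rot: [3.142, -0.0, -0.29]
contact_force: [-0.8, 0.2, 0.3]
grip_width: 21.7
finger_force: 30.0
```

Emit:
carry_out(plan=[{"tx":0,"ty":0,"tz":-1,"rx":0,"ry":0,"rz":0},{"tx":0,"ty":0,"tz":-1,"rx":0,"ry":0,"rz":0},{"tx":0,"ty":0,"tz":-1,"rx":0,"ry":0,"rz":0},{"tx":0,"ty":0,"tz":-1,"rx":0,"ry":0,"rz":0},{"tx":0,"ty":0,"tz":0,"rx":0,"ry":0,"rz":0}])

```text
time: 13.8
tool_pos: [428.1, 56.0, 80.1]
tcp_rot: [3.141, 0.0, -0.29]
contact_force: [-0.3, 0.2, 0.0]
grip_width: 21.9
finger_force: 30.0
```

Emit:
carry_out(plan=[{"tx":0,"ty":0,"tz":-2,"rx":0,"ry":0,"rz":0},{"tx":0,"ty":0,"tz":-2,"rx":0,"ry":0,"rz":0},{"tx":0,"ty":0,"tz":-2,"rx":0,"ry":0,"rz":0},{"tx":0,"ty":0,"tz":-1,"rx":0,"ry":0,"rz":0},{"tx":0,"ty":0,"tz":0,"rx":0,"ry":0,"rz":0}])

```text
time: 14.3
tool_pos: [428.2, 56.0, 73.1]
tcp_rot: [3.141, 0.0, -0.29]
contact_force: [-0.6, 0.4, -0.0]
grip_width: 21.6
finger_force: 30.0
```

Emit:
carry_out(plan=[{"tx":0,"ty":0,"tz":-1.5,"rx":0,"ry":0,"rz":0},{"tx":0,"ty":0,"tz":-1.5,"rx":0,"ry":0,"rz":0},{"tx":0,"ty":0,"tz":0,"rx":0,"ry":0,"rz":0},{"tx":0,"ty":0,"tz":0,"rx":0,"ry":0,"rz":0},{"tx":0,"ty":0,"tz":-1,"rx":0,"ry":0,"rz":0},{"tx":0,"ty":0,"tz":-1,"rx":0,"ry":0,"rz":0},{"tx":0,"ty":0,"tz":-1,"rx":0,"ry":0,"rz":0},{"tx":0,"ty":0,"tz":0,"rx":0,"ry":0,"rz":0},{"tx":0,"ty":0,"tz":0,"rx":0,"ry":0,"rz":0}])

```text
time: 15.2
tool_pos: [428.4, 56.0, 67.3]
tcp_rot: [3.142, -0.0, -0.29]
contact_force: [0.4, -0.5, 4.9]
grip_width: 21.5
finger_force: 30.0
```

Emit:
carry_out(plan=[{"tx":0,"ty":0,"tz":-1,"rx":0,"ry":0,"rz":0},{"tx":0,"ty":0,"tz":-1,"rx":0,"ry":0,"rz":0},{"tx":0,"ty":0,"tz":-1,"rx":0,"ry":0,"rz":0},{"tx":0,"ty":0,"tz":-0.5,"rx":0,"ry":0,"rz":0},{"tx":0,"ty":0,"tz":0,"rx":0,"ry":0,"rz":0},{"tx":0,"ty":0,"tz":0,"rx":0,"ry":0,"rz":0},{"tx":0,"ty":0,"tz":0,"rx":0,"ry":0,"rz":0},{"tx":0,"ty":0,"tz":0,"rx":0,"ry":0,"rz":0}])

```text
time: 16.0
tool_pos: [428.4, 56.0, 64.1]
tcp_rot: [-3.142, -0.001, -0.29]
contact_force: [-0.7, 0.4, 7.4]
grip_width: 21.6
finger_force: 30.0
```

Run:
```python
import cv2,numpy as np
from plant import bot
s=bot.capture("scene");t=bot.capture("top")
im=np.hstack([cv2.resize(s[165:225,255:315],(400,400),interpolation=cv2.INTER_CUBIC),cv2.resize(t[130:230,170:270],(400,400))])
cv2.imwrite("pics/crop7.png",cv2.convertScaleAbs(im[:,:,::-1],alpha=1.5,beta=20))
o=bot.get_obs();print(o["contact_force"],o["moment"],o["tool_pos"],o["finger_force"])
```

```text
[-1.03594133 -0.05947841  7.53835218] [ 0.05812183  0.18360344 -0.04602898] [428.41322014  56.02482434  64.03593874] 30.00072075461558
```

View pics/crop7.png

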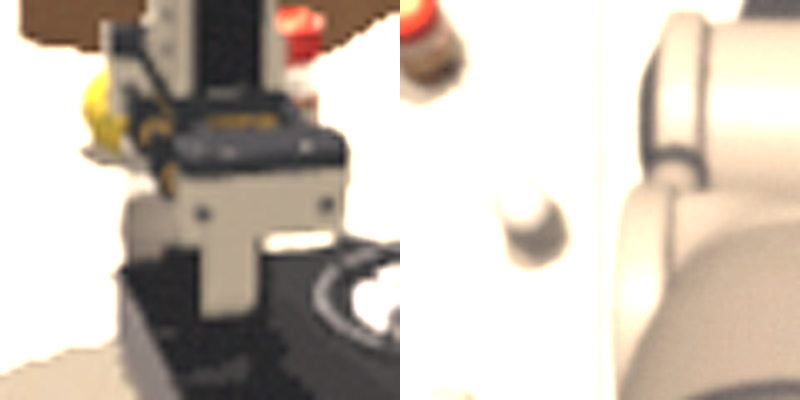

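The knob is on and pressed with about 7.5 N, which the spring law puts at about 5.6 mm. The shaker stands free at crop (533,225). I'll press 1 mm further for margin and hand in.

Emit:
carry_out(plan=[{"tx":0,"ty":0,"tz":-0.5,"rx":0,"ry":0,"rz":0},{"tx":0,"ty":0,"tz":-0.5,"rx":0,"ry":0,"rz":0},{"tx":0,"ty":0,"tz":0,"rx":0,"ry":0,"rz":0},{"tx":0,"ty":0,"tz":0,"rx":0,"ry":0,"rz":0},{"tx":0,"ty":0,"tz":0,"rx":0,"ry":0,"rz":0},{"tx":0,"ty":0,"tz":0,"rx":0,"ry":0,"rz":0}])

```text
time: 16.7
tool_pos: [428.4, 56.0, 63.1]
tcp_rot: [-3.142, -0.001, -0.29]
contact_force: [-1.3, -0.1, 8.4]
grip_width: 21.5
finger_force: 30.0
```

```bash
python3 -c "
from plant import bot
print(bot.get_obs()['contact_force']);print(bot.close_job())"
```

```text
[-1.25305798 -0.11136395  8.43323311]
the job is handed in; nothing more can be done
None
```

The job is handed in at about 17 s, with no verdict returned: the shaker stands upright and free on the worktop, and the gripped knob is on the shaft and pressed with about 8.4 N, which puts the shaft about 6.7 mm down by the spring figures.

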